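# Dry-fit an inlay blank and hold the loupe over it

### The arm

A 6-joint arm with a two-finger parallel gripper is mounted at the origin on the work surface. World frame = base frame: x ahead of the robot, y to its left, z up, the work surface at z = 0. Lengths are in m, angles in degrees, forces in N, time in s.
With the tool pointing down it reaches from about 0.35 to 0.875 m from the base axis. Payload 4.2 kg.
Tool frame: the origin (TCP) lies midway between the tips of the shut fingers; the grasp point (between the pads) lies 19 mm behind it; z points along the fingers, y is the line along which they close (so a half turn about z gives the same grasp; the last joint's range is limited). The gripper opens to 87 mm and grips with 3 to 60 N. Pads are 19 mm wide; open, the fingers measure 117 mm over their backs; the gripper's body (75 mm by 190 mm) begins 51 mm behind the grasp point.
Start: joints at [84.431, 22.042, 0.453, 0, -68.411, -14.817], TCP at [0.218, 0.586, 0.223] pointing down, gripper open.
Joint ranges: [-179.83, 179.83], [-69.29, 118.12], [-61.27, 80.66], [-181.25, 117.63], [-171.15, -9.14], [-177.46, 177.46]. Speed limits (degrees/s): [159.86, 159.86, 180, 180, 180, 180].

### API

Orientations are given as a 3x3 rotation matrix whose columns are the frame's x, y, z axes.
In Python, from station import r, cams gives the robot as it stands.
- The arm moves only by the tool play_rows, never from a script. Its argument "commands" is text: rows parted by semicolons, each of 6 numbers parted by spaces: the shift along the world's x, y, z normalised to -1 to 1, where 1 is 30 mm, then the turn, a rotation vector about the world's x, y, z normalised to -1 to 1, where 1 is 0.15 rad. A call has 1 to 20 rows; each row shifts and turns the commanded pose from where the row before left it; what a row does not reach is not made up. A row lasts 1/10 s, in which the tool goes at most 50 mm and 8.59 degrees, less where a joint would pass 70% of its speed; a pose out of reach is approached as far as the arm can. A call with a number of a shift or a turn outside -1 to 1 is refused whole. A call with a gripper value outside its range is refused whole. "grip" is the finger opening in mm, from 0 to 87, set as the call begins (left out, the last holds). The fingers move at their own pace and stop on an object; the grip force is fixed at half the most. Time passes only in rows, so rows that do not move let the fingers close. It gives the time, the measured TCP pose, the force, the opening and the grip force at its end, in the units of the state.
- r.sense(): the state, without advancing time (a new reading comes with each control period).
- cams.capture(name): name is "scene" or "top" or "wrist"; returns (picture, depth): 480x640x3 uint8, blue, green, red; 480x640 float32, m along the optical axis (not along the pixel's ray), 0 where there is no reading.
- cams.camera_info(name): a dict with "mtx" (3x3 intrinsics, pixels), "R" (3x3) and "t" (3): a world point X has camera coordinates R X + t. Camera axes: x right, y down, z forward; pixel columns grow to the right and rows downward; lengths in m; the calibration is good to about 2 mm. A picture is of the moment at which its call begins: read the wrist's pose just before it. camera_info takes no time and is no camera call; for the wrist camera it gives the pose at the moment of the call.
- r.finish_job(): hands the job in; it is judged then, once.
The state is a dict: "time_s": time; "joints": joint angles; "joint_velocities": joint speeds; "effort": joint torques, N m; "tcp_pos": TCP position; "ee_rot": TCP orientation; "wrist_force": force on the tool from outside, world axes, zero at the start; "moment": the same for the moment, N m; "gripper_width": opening from 0.0 (shut) to 1.0 (fully open); "gripper_force": force on a finger pad.
Only numpy, scipy, OpenCV 4.12 (cv2) and the standard library are available. Lean on these libraries where they do the work, as an engineer would, in place of code of your own. Each camera call takes 0.05 s, during which the arm holds its last target. There are 200 camera calls.

### The job

Set the round wooden blank into the round recess of the pale board, right down on the recess floor and without dropping it, and let go of it. Then pick up the loupe by its handle, without dropping it, and hold it level and still over the middle of the seated blank, with its glass at the focal height marked by the wide disc of the brass collar on the gauge post; finish while still holding it there, touching nothing else. Leave the collar's setting, the square blank and the other things on the bench where they are.

Things in the scene. Friction and masses are not known exactly. Their poses are not given: they have to be found in the camera images.
- blank_center (a point): Centre of the loose round blank: a dark wood disc, 44 mm diameter, 20 mm thick, lying flat on the bench, about 25 g; z is its axis. The origin is half-way up. It lies about 0.1 m in front of or behind the square blank.
- board_hole0 (a point): Mouth centre of the round recess, level with the board's top, 18 mm above the bench; z up. Recess: 48 mm across, 8 mm deep, flat floor, 1.5 mm chamfer; the seated blank stands 12 mm proud, its centre 2 mm above the mouth. Board: pale wood, 170 x 110 x 18 mm, fixed, any yaw; a like square recess, 48 mm wide, lies 80 mm away along +x, the board's centre half-way.
- loupe_lens (a point): Centre of the loupe's glass, 7 mm above the loupe's underside. Loupe: a round black frame, 64 mm outside diameter, 14 mm high, with glass 52 mm across, on one straight black handle; about 80 g. z is the glass's axis, up as it lies flat on the bench; the handle runs from the frame along -x.
- loupe_grip (a point): Place to grip on the loupe's handle, 80 mm from the glass centre (along the loupe's -x) and at the handle's mid-height, 9 mm above the loupe's underside. The handle is a straight bar along the loupe's x axis, flat upright sides 16 mm apart, 18 mm high, reaching from 32 mm to 150 mm from the glass centre; axes as for the lens.
- collar_mark (a point): Mid-height of the wide disc of the brass collar on the gauge post: its height is the focal height at which the glass centre is to be held. The disc is 40 mm across and 6 mm thick, with a narrower 24 mm hub 16 mm long under it; it is stiff on the post and stands 85 to 140 mm above the bench. z up.
- gauge: Fixed gauge post beyond the board, as seen from the robot: upright steel rod of 12 mm diameter, 175 mm high, on a round foot 64 mm across. Origin at the foot's underside, z up.
- square_center (a point): Centre of the loose square blank, dark wood, 44 x 44 x 20 mm; not to be used. Axes along its edges, z up.
- glue: Standing white glue jar with a grey cap, 60 mm diameter, 60 mm high; origin at the centre of its base.
- screwdriver: Screwdriver lying on the bench; its length along its x axis.
- sanding_block: Cork sanding block, 100 x 60 x 34 mm; origin at the centre of its underside.
- tin: Empty steel tin, 76 mm across the rim, 100 mm high; origin at the centre of its base.
- clamp: Small bar clamp lying on the bench: bar 200 x 25 mm, jaws 60 mm high, wooden handle reaching 90 mm to -x of its origin; origin at the bar's centre, on its underside.
- try_square: Try square lying on the bench: wooden stock 110 x 22 mm along x, steel blade reaching 160 mm to +y from its +x end; origin under the centre of the stock.
Not all that is in view belongs to the job. Of the things like the part that bears loupe_lens, leave any that is pink; of the rest the smaller one is meant. Leave any blue or pink look-alike of the gauge alone.

How it is judged:
By the outcome, as a careful person would: the job done as asked, in the order asked, and still so for the second after the job is handed in, while the arm keeps its last pose, push and grip.
It also fails if it takes over 59 s, if anything falls off the work surface, if the arm or the gripper's body presses on something with over 40 N, if the wrist force passes 120 N, or if a joint passes its speed limit or range.

## Working session

There is one attempt and no reset: what is moved stays moved. The work goes in short steps, Python scripts to look and compute and a tool call to move; the robot and the scene stay as the last step left them, time stands still between calls to the robot, and variables do not carry over. Pictures are saved under pics/ and viewed, at most 10 in all, crops included, and the job is handed in when it is done.

Besides the shell and the picture viewer there is one more tool, called after "Request:" as name(argument=value, ...) on one line, values as JSON. play_rows: Moves the arm, as the interface text tells. Scaled input: -1 to 1 covers 30 mm each way for a shift and 0.15 rad each way for a turn. Its arguments: {"type":"object","properties":{"commands":{"type":"string"},"grip":{"type":"number"}},"required":["commands"]}

```bash
mkdir -p pics && python3 - <<'E'
from station import r,cams
import numpy as np,cv2
for n in ("scene","top"):
    p,d=cams.capture(n); cv2.imwrite(f"pics/{n}0.png",p); np.save(f"pics/{n}0.npy",d)
    i=cams.camera_info(n); np.savez(f"pics/{n}_i.npz",**{k:i[k] for k in("mtx","R","t")})
    C=-np.array(i["R"]).T@i["t"]; print(n,C.round(3),np.round(i["R"],2).tolist(),np.round(i["mtx"],1).tolist(),(d==0).mean())
print(r.sense())
E
```

```text
scene [ 1.29  -0.814  0.783] [[0.73, 0.68, 0.0], [0.36, -0.39, -0.84], [-0.57, 0.62, -0.54]] [[440.6, 0.0, 325.3], [0.0, 440.6, 237.5], [0.0, 0.0, 1.0]] 0.011848958333333333
top [ 0.39  -0.023  1.598] [[-0.02, -1.0, -0.02], [-0.99, 0.02, -0.1], [0.1, 0.02, -0.99]] [[503.0, 0.0, 324.4], [0.0, 503.0, 237.3], [0.0, 0.0, 1.0]] 0.003942057291666667
{'time_s': 0.1, 'joints': array([ 8.44325553e+01,  2.20868408e+01,  3.87314836e-01, -2.38232852e-02,
       -6.84119952e+01, -1.48155753e+01]), 'joint_velocities': array([-0.01644988, -0.14298481,  0.14165079,  0.08432823, -0.0574198 ,
        0.06936708]), 'effort': array([-3.58992847e-04, -3.91687882e+01,  1.87934554e+01,  4.23187181e+00,
        1.34582396e-02, -6.77132948e-05]), 'tcp_pos': array([0.21749737, 0.58535751, 0.22156575]), 'ee_rot': array([[ 9.37331861e-01, -3.48437447e-01, -5.73637180e-04],
       [-3.48437897e-01, -9.37329944e-01, -1.89968950e-03],
       [ 1.24235652e-04,  1.98051642e-03, -9.99998031e-01]]), 'wrist_force': array([-0.52742178,  0.84824728, -1.1047016 ]), 'moment': array([0.01004129, 0.04004549, 0.00126231]), 'gripper_force': 0.0, 'gripper_width': 0.9956373354879926}
```

View pics/scene0.png

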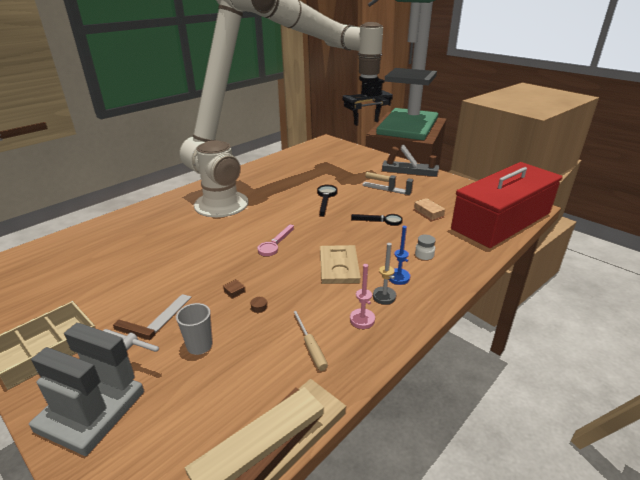

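View pics/top0.png

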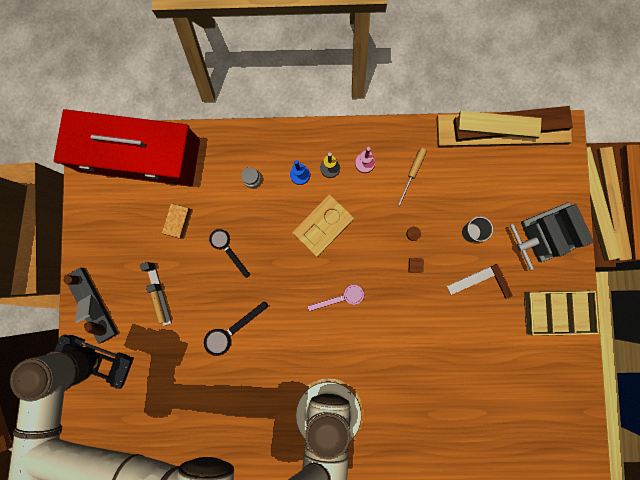

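The scene view shows the brass-collared gauge at about (388,270), between a blue and a pink one. The round blank is at (259,304) and the board at (340,263). In the top view the round blank is at (413,233), the round recess near (333,215), the square blank at (416,265), and the two black loupes at (220,240) and (217,342). The gauge is at (330,165).

```bash
cat > h.py <<'E'
import numpy as np,cv2
def info(n):
    return dict(np.load(f"pics/{n}_i.npz"))
def ray(i,u,v):
    R=np.array(i["R"]);C=-R.T@np.array(i["t"])
    return C,R.T@np.linalg.inv(i["mtx"])@np.array([u,v,1.])
def plane(i,u,v,z):
    C,d=ray(i,u,v); return C+d*(z-C[2])/d[2]
def proj(i,X):
    c=np.array(i["R"])@X+i["t"]; p=np.array(i["mtx"])@c; return p[:2]/p[2]
def blobs(mask,lo=30):
    n,l,s,c=cv2.connectedComponentsWithStats(mask.astype(np.uint8))
    return [(s[k],c[k],l==k) for k in range(1,n) if s[k][4]>=lo]
E
python3 - <<'E'
from h import *
p=cv2.imread("pics/top0.png"); i=info("top"); h=cv2.cvtColor(p,cv2.COLOR_BGR2HSV)
def roi(m,x0,y0,x1,y1):
    o=np.zeros_like(m); o[y0:y1,x0:x1]=m[y0:y1,x0:x1]; return o
for name,(x,y) in dict(wood=(380,240),blank=(413,233),sq=(416,265),board=(323,224),hole=(333,215),l1=(220,240),l1h=(238,262),l2=(217,342),brass=(330,157)).items(): print(name,h[y,x])
dark=(h[...,2]<60)
print("dark loupes")
for s,c,m in blobs(roi(dark,190,215,280,365)):
    ys,xs=np.nonzero(m); P=np.array([plane(i,a,b,.01)[:2] for a,b in zip(xs,ys)])
    rect=cv2.minAreaRect(P.astype(np.float32)); print(s,c,plane(i,*c,.01).round(3),rect)
print("brown")
for s,c,m in blobs(roi(h[...,2]<110,395,215,435,280)): print(s,c,plane(i,*c,.018).round(4))
print("board")
b=roi((h[...,1]<150)&(h[...,2]>140),285,185,365,262)
for s,c,m in blobs(b,200):
    ct=max(cv2.findContours(m.astype(np.uint8),0,2)[0],key=cv2.contourArea)
    P=np.array([plane(i,*q[0],.018)[:2] for q in cv2.convexHull(ct)],np.float32); print(s,c,cv2.minAreaRect(P))
vis=np.hstack([cv2.resize(p[185:262,285:365],None,fx=5,fy=5,interpolation=2),cv2.resize(p[140:185,285:385],None,fx=4,fy=385/45,interpolation=2)])
cv2.imwrite("pics/c1.png",vis)
E
```

```text
wood [ 14 205 174]
blank [ 12 208 109]
sq [ 11 200 111]
board [ 21 149 202]
hole [ 22 144 203]
l1 [ 12  33 154]
l1h [120   8  32]
l2 [ 11  38 160]
brass [108  94  27]
dark loupes
[210 229  20  20 104] [220.375      239.59615385] [0.548 0.334 0.01 ] ((0.5510736107826233, 0.33662980794906616), (0.060763273388147354, 0.06111132353544235), 89.89952087402344)
[226 248  24  29 183] [237.17486339 262.26229508] [0.474 0.28  0.01 ] ((0.47432616353034973, 0.28017568588256836), (0.10744321346282959, 0.01734904572367668), 36.94466781616211)
[229 302  39  33 304] [247.99671053 317.24342105] [0.301 0.247 0.01 ] ((0.30175715684890747, 0.24694356322288513), (0.02128412015736103, 0.14221817255020142), 36.95191192626953)
[204 329  27  27 200] [217.5   341.385] [0.229 0.343 0.01 ] ((0.22692100703716278, 0.34443315863609314), (0.08149263262748718, 0.08000771701335907), 89.88832092285156)
brown
[406 227  15  14 150] [413.26666667 233.56      ] [ 0.5524 -0.2776  0.018 ]
[408 258  16  15 123] [415.17886179 265.3902439 ] [ 0.4521 -0.2798  0.018 ]
board
[300 204  44  41 355] [322.30985915 224.92394366] ((0.5858592987060547, 0.006147123873233795), (0.036013413220644, 0.1670967936515808), 40.81941604614258)
```

View pics/c1.png

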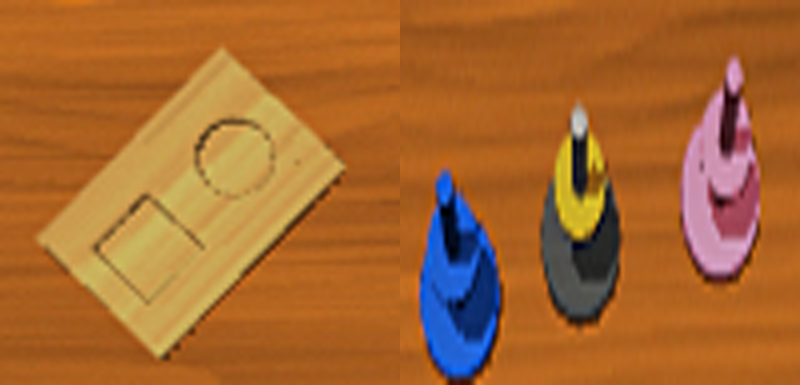

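The crop shows the round recess at crop (235,158), the square recess at (149,249), and the brass collar at (579,185) on the middle gauge. Next I'll get the wrist camera geometry and the first targets.

```bash
python3 - <<'E'
from h import *
from station import r,cams
i=info("top")
for n,q in dict(round=(285+235.5/5-.4,185+158/5-.4),sq=(285+149/5-.4,185+249/5-.4)).items(): print(n,plane(i,*q,.018).round(4))
w=cams.camera_info("wrist"); s=r.sense(); T=s["ee_rot"];C=-w["R"].T@w["t"]
print("cam in tool",(T.T@(C-s["tcp_pos"])).round(4)); print("cam axes in tool",(T.T@w["R"].T).round(3)); print(w["mtx"])
p=cv2.imread("pics/scene0.png"); j=info("scene"); h=cv2.cvtColor(p,cv2.COLOR_BGR2HSV)
d=np.load("pics/scene0.npy")
m=(abs(h[...,0].astype(int)-22)<6)&(h[...,1]>120)&(h[...,2]>90); o=np.zeros_like(m);o[255:295,370:398]=m[255:295,370:398]
for s_,c,mm in blobs(o,8):
    print(s_,c); ys,xs=np.nonzero(mm)
    for u,v in zip(xs[::6],ys[::6]):
        z=d[v,u]; C,dd=ray(j,u,v); print(u,v,(C+dd*z).round(4))
# foot centre from top
ti=p=cv2.imread("pics/top0.png")
print("foot",plane(i,330,168,.0).round(3))
E
```

```text
round [ 0.6134 -0.0221  0.018 ]
sq [0.5567 0.0338 0.018 ]
cam in tool [ 7.540e-02 -1.000e-04 -1.618e-01]
cam axes in tool [[-0.001 -0.961 -0.275]
 [ 1.    -0.    -0.   ]
 [ 0.    -0.275  0.961]]
[[361.71970263   0.         318.69598657]
 [  0.         361.71970263 238.18186964]
 [  0.           0.           1.        ]]
[379 266  15  13  59] [384.79661017 273.69491525]
381 266 [0.6838 0.0889 0.0012]
379 271 [ 0.7636 -0.0374  0.0919]
380 272 [ 0.7687 -0.0399  0.0926]
386 272 [ 0.7795 -0.0283  0.0918]
392 273 [ 0.7941 -0.022   0.0925]
387 274 [ 0.7886 -0.0368  0.0947]
383 275 [ 0.7757 -0.0352  0.0839]
389 275 [ 0.7915 -0.0312  0.0898]
383 277 [ 0.7717 -0.0283  0.0713]
384 278 [ 0.7751 -0.0284  0.0698]
foot [ 0.773 -0.02   0.   ]
```

Request:
play_rows(commands="0.3 -0.5 0.07 0 0 0.12;0.72 -1 0.07 0 0 0.12;0.72 -1 0.07 0 0 0.12;0.72 -1 0.07 0 0 0.12;0.72 -1 0.07 0 0 0.12;0.72 -1 0.07 0 0 0.12;0.72 -1 0.07 0 0 0.12;0.72 -1 0.07 0 0 0.12;0.72 -1 0.07 0 0 0.12;0.72 -1 0.07 0 0 0.12;0.72 -1 0.07 0 0 0.12;0.72 -1 0.07 0 0 0.12;0.72 -1 0.07 0 0 0.12;0.72 -1 0.07 0 0 0.12;0.72 -1 0.07 0 0 0.12;0.72 -1 0.07 0 0 0.12;0.72 -1 0.07 0 0 0.12;0.72 -1 0.07 0 0 0.12;0.72 -1 0.07 0 0 0.12;0.6 -0.7 0.07 0 0 0.1", grip=87)

```text
time_s: 2.1
tcp_pos: [0.634, 0.0079, 0.2639]
ee_rot: [[1.0, 0.0, -0.001], [0.0, -1.0, -0.0], [-0.001, 0.0, -1.0]]
wrist_force: [-0.7, 1.0, 0.3]
gripper_width: 1.0
gripper_force: 0.0
```

Request:
play_rows(commands="0 0 0 0 0 0;0 0 0 0 0 0;0 0 0 0 0 0")

```text
time_s: 2.4
tcp_pos: [0.6328, 0.0105, 0.2642]
ee_rot: [[1.0, 0.002, -0.001], [0.002, -1.0, 0.0], [-0.001, -0.0, -1.0]]
wrist_force: [0.2, 1.0, 0.3]
gripper_width: 0.999
gripper_force: 0.0
```

```bash
cat > shot.py <<'E'
import sys
from h import *
from station import r,cams
def shot(tag,n="wrist"):
    s=r.sense(); i=cams.camera_info(n); p,d=cams.capture(n)
    cv2.imwrite(f"pics/{tag}.png",p); np.save(f"pics/{tag}.npy",d); np.savez(f"pics/{tag}_i.npz",**{k:i[k] for k in("mtx","R","t")})
    print("t",round(s["time_s"],2),"tcp",s["tcp_pos"].round(4),"rot",s["ee_rot"].round(3).tolist(),"w",round(s["gripper_width"]*87,1),"F",s["wrist_force"].round(1),"gf",round(s["gripper_force"],1))
    return p,d,i,s
if __name__=="__main__": shot(sys.argv[1])
E
python3 shot.py w1
```

```text
t 2.4 tcp [0.6328 0.0105 0.2642] rot [[1.0, 0.002, -0.001], [0.002, -1.0, 0.0], [-0.001, -0.0, -1.0]] w 86.9 F [0.2 1.  0.3] gf 0.0
```

View pics/w1.png

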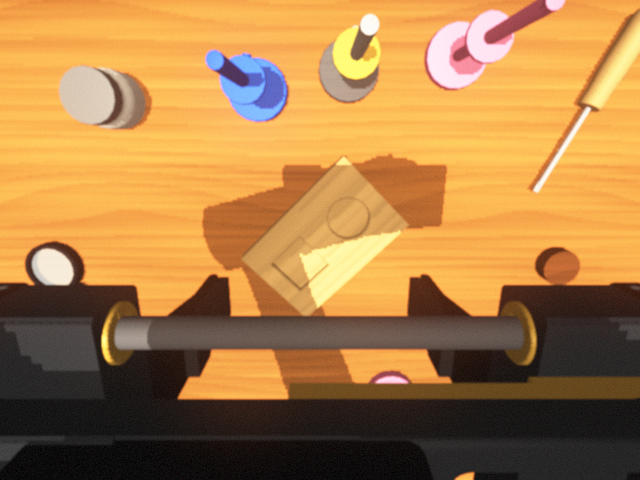

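The wrist view shows the brass disc at (357,52) with the rod top at (369,26). The round recess is at (348,217), the square recess at (299,262), and the round blank at the right edge at (558,265).

```bash
python3 - <<'E'
from h import *
p=cv2.imread("pics/w1.png"); d=np.load("pics/w1.npy"); i=info("w1"); h=cv2.cvtColor(p,cv2.COLOR_BGR2HSV)
v,u=np.mgrid[:480,:640]; R=i["R"];C=-R.T@i["t"]
rays=np.stack([u,v,np.ones_like(u)],-1)@np.linalg.inv(i["mtx"]).T@R; W=C+rays*d[...,None]
m=(abs(h[...,0].astype(int)-26)<6)&(h[...,1]>150)&(h[...,2]>100); o=np.zeros_like(m);o[15:85,325:385]=m[15:85,325:385]
for s,c,mm in blobs(o,50):
    e=cv2.erode(mm.astype(np.uint8),np.ones((3,3)))>0
    z=W[e][:,2]; print("brass",s,c,"z pct",np.percentile(z,[5,25,50,75,95]).round(4),"xy",np.median(W[e],0).round(4))
    ct=max(cv2.findContours(mm.astype(np.uint8),0,2)[0],key=cv2.contourArea); ct=cv2.convexHull(ct)
    zt=np.median(z); print(" circle",cv2.minEnclosingCircle(np.array([plane(i,*q[0],zt)[:2] for q in ct],np.float32)), cv2.fitEllipse(np.array([plane(i,*q[0],zt)[:2]*1000 for q in ct],np.float32)))
print("board z",np.median(W[185:195,335:355,2]),"bench z",np.median(W[120:140,300:330,2]), "hole floor",np.median(W[212:222,343:353,2]), np.median(W[212:222,343:353],0))
# recess edge via depth
o=(W[...,2]<.014)&(W[...,2]>.006); oo=np.zeros_like(o);oo[190:245,320:375]=o[190:245,320:375]
for s,c,mm in blobs(oo,80):
    P=np.array([plane(i,*q[0],.014)[:2] for q in cv2.convexHull(max(cv2.findContours(mm.astype(np.uint8),0,2)[0],key=cv2.contourArea))],np.float32)
    print("rec",s,c,plane(i,*c,.012).round(4),cv2.minEnclosingCircle(P))
o=(W[...,2]>.012)&(W[...,2]<.03); oo=np.zeros_like(o);oo[240:290,525:590]=o[240:290,525:590]
for s,c,mm in blobs(oo,80): print("blank",s,c,plane(i,*c,.02).round(4))
E
```

```text
Traceback (most recent call last):
IndexError: index -1 is out of bounds for axis 0 with size 0
```

```bash
cat > m1.py <<'E'
from h import *
import sys
def world(tag):
    p=cv2.imread(f"pics/{tag}.png"); d=np.load(f"pics/{tag}.npy"); i=info(tag); h=cv2.cvtColor(p,cv2.COLOR_BGR2HSV)
    v,u=np.mgrid[:480,:640]; R=i["R"];C=-R.T@i["t"]
    return p,h,i,C+(np.stack([u,v,np.ones_like(u)],-1)@np.linalg.inv(i["mtx"]).T@R)*d[...,None]
def roi(m,x0,y0,x1,y1):
    o=np.zeros_like(m); o[y0:y1,x0:x1]=m[y0:y1,x0:x1]; return o
def circ(mm,i,z):
    ct=cv2.convexHull(max(cv2.findContours(mm.astype(np.uint8),0,1)[0],key=cv2.contourArea))
    P=np.array([plane(i,*q[0],z)[:2]*1000 for q in ct],np.float32)
    return [np.round(x,1) for x in cv2.minEnclosingCircle(P)],[np.round(x,1) for x in cv2.fitEllipse(P)]
E
python3 - <<'E'
from m1 import *
p,h,i,W=world("w1")
print(h[60,345],W[60,345],p[60,345])
m=(abs(h[...,0].astype(int)-h[60,345][0])<8)&(h[...,1]>150)&(h[...,2]>100)
mm=max(blobs(roi(m,325,15,385,85),5),key=lambda b:b[0][4])[2]
z=W[mm][:,2]; print("brass",mm.sum(),np.percentile(z,[5,25,50,75,95]).round(4),np.median(W[mm],0)); zt=np.median(z); print(circ(mm,i,zt))
print("board z",np.median(W[185:195,335:355,2]),"bench z",np.median(W[120:140,300:330,2]),"floor",np.median(W[212:222,343:353],0))
for z0,z1 in((.0055,.0145),):
  for s,c,q in blobs(roi((W[...,2]>z0)&(W[...,2]<z1),318,190,378,245),80): print("rec",s,c,plane(i,*c,.012).round(4),circ(q,i,.012))
for s,c,q in blobs(roi((W[...,2]>.013)&(W[...,2]<.03),525,240,600,290),80): print("blank",s,c,plane(i,*c,.02).round(4),circ(q,i,.02))
E
```

```text
[ 29 132 255] [ 0.76849455 -0.01127332  0.09216269] [123 252 255]
brass 123 [-0.001   0.0919  0.0926  0.0932  0.0972] [ 0.77289862 -0.03626566  0.09260759]
([array([774.2, -30.2]), np.float64(13.2)], [array([774.3, -29.2]), array([22.9, 28.3]), np.float64(95.8)])
board z 0.017940024501462037 bench z -0.00020917911783019383 floor [[ 0.61565741 -0.01787281  0.00953083]
 [ 0.61550779 -0.01909324  0.00962964]
 [ 0.61542418 -0.02025222  0.00954157]
 [ 0.61526291 -0.0214656   0.00953116]
 [ 0.61558043 -0.02258694  0.01039433]
 [ 0.61548075 -0.02373276  0.00983418]
 [ 0.61555756 -0.02491845  0.01022593]
 [ 0.61538017 -0.02611535  0.00980021]
 [ 0.61525076 -0.02736356  0.00930775]
 [ 0.61541199 -0.02840951  0.01006775]]
rec [ 328  198   41   40 1275] [347.70666667 217.90901961] [ 0.6143 -0.0233  0.012 ] ([array([614. , -23.4]), np.float64(24.2)], [array([613.9, -23.3]), array([47.7, 47.9]), np.float64(40.7)])
blank [ 540  250   40   35 1074] [559.82588454 267.17039106] [ 0.5562 -0.2774  0.02  ] ([array([ 556.5, -277.6]), np.float64(23.9)], [array([ 555.9, -277.3]), array([43.4, 48.2]), np.float64(153.6)])
```

Request:
play_rows(commands="-0.2 -0.5 -0.2 0 0 0;-0.26 -1 -0.4 0 0 0;-0.26 -1 -0.4 0 0 0;-0.26 -1 -0.4 0 0 0;-0.26 -1 -0.4 0 0 0;-0.26 -1 -0.4 0 0 0;-0.26 -1 -0.4 0 0 0;-0.26 -1 -0.4 0 0 0;-0.26 -1 -0.4 0 0 0;-0.26 -0.7 -0.3 0 0 0;-0.1 -0.4 -0.1 0 0 0;0 0 0 0 0 0;0 0 0 0 0 0")

```text
time_s: 3.75
tcp_pos: [0.5546, -0.2778, 0.1511]
ee_rot: [[1.0, 0.002, 0.001], [0.002, -1.0, -0.0], [0.001, 0.0, -1.0]]
wrist_force: [-0.6, 0.4, -0.1]
gripper_width: 0.999
gripper_force: 0.0
```

```bash
python3 - <<'E'
from shot import *; from m1 import *
shot("w2"); p,h,i,W=world("w2")
for s,c,q in blobs(roi((W[...,2]>.015)&(W[...,2]<.03)&(abs(W[...,0]-.554)<.04)&(abs(W[...,1]+.278)<.03),0,0,640,480),200): print("blank",s,c,np.median(W[q][:,2]),plane(i,*c,.02).round(4),circ(q,i,.02))
p,h,i,W=world("w1")
z=roi(W[...,2],325,15,385,85); q=(z>.075)&(z<.105); print(np.histogram(z[q],bins=np.arange(.075,.106,.001)))
E
```

```text
t 3.75 tcp [ 0.5546 -0.2778  0.1511] rot [[1.0, 0.002, 0.001], [0.002, -1.0, -0.0], [0.001, 0.0, -1.0]] w 86.9 F [-0.6  0.4 -0.1] gf 0.0
blank [ 296  202   52   51 2068] [321.79690522 227.11121857] 0.019750016691959665 [ 0.5559 -0.2802  0.02  ] ([array([ 555.6, -280. ]), np.float64(22.1)], [array([ 555.5, -280.2]), array([43.1, 43.9]), np.float64(81.5)])
(array([  0,   0,   0,   0,   0,   3,   2,   6,   0,   0,   0,   0,   5,
         5,   6,  24, 224, 674, 445,  72,   2,   6,   2,   3,   6,   5,
         2,   4,   3,   8]), array([0.075, 0.076, 0.077, 0.078, 0.079, 0.08 , 0.081, 0.082, 0.083,
       0.084, 0.085, 0.086, 0.087, 0.088, 0.089, 0.09 , 0.091, 0.092,
       0.093, 0.094, 0.095, 0.096, 0.097, 0.098, 0.099, 0.1  , 0.101,
       0.102, 0.103, 0.104, 0.105]))
```

View pics/w2.png

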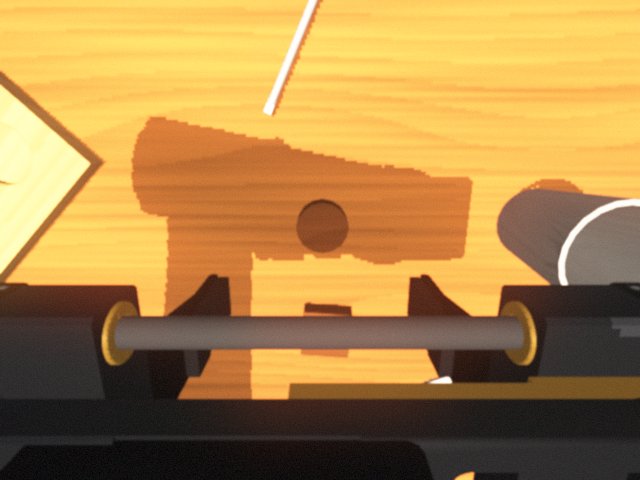

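The blank is at (322,227), centred between the fingers. The square blank is clear behind it, and the tin is well to the right.

Request:
play_rows(commands="0.03 -0.08 -0.3 0 0 0;0 0 -0.8 0 0 0;0 0 -0.9 0 0 0;0 0 -0.9 0 0 0;0 0 -0.8 0 0 0;0 0 -0.5 0 0 0;0 0 -0.3 0 0 0;0 0 -0.2 0 0 0;0 0 0 0 0 0;0 0 0 0 0 0")

```text
time_s: 4.8
tcp_pos: [0.5559, -0.2806, 0.0103]
ee_rot: [[1.0, 0.002, 0.001], [0.002, -1.0, -0.0], [0.001, 0.0, -1.0]]
wrist_force: [-0.5, -0.9, -0.0]
gripper_width: 0.997
gripper_force: 0.0
```

Request:
play_rows(commands="0 0 0 0 0 0;0 0 0 0 0 0;0 0 0 0 0 0;0 0 0 0 0 0;0 0 0 0 0 0;0 0 0 0 0 0;0 0 0 0 0 0;0 0 0 0 0 0", grip=0)

```text
time_s: 5.6
tcp_pos: [0.5552, -0.2806, 0.0095]
ee_rot: [[1.0, 0.001, -0.0], [0.001, -1.0, -0.0], [-0.0, 0.0, -1.0]]
wrist_force: [-0.2, -0.0, 1.4]
gripper_width: 0.492
gripper_force: 30.0
```

Request:
play_rows(commands="0 0 0.3 0 0 0;0 0 0.7 0 0 0;0 0 0.7 0 0 0;0 0 0.3 0 0 0;0.1 0.4 0 0 0 0;0.2 0.9 0 0 0 0;0.2 0.9 0 0 0 0;0.2 0.9 0 0 0 0;0.2 0.9 0 0 0 0;0.2 0.9 0 0 0 0;0.2 0.9 0 0 0 0;0.2 0.9 0 0 0 0;0.2 0.9 0 0 0 0;0.15 0.6 0 0 0 0;0.09 0.37 0 0 0 0;0 0 0 0 0 0;0 0 0 0 0 0;0 0 0 0 0 0")

```text
time_s: 7.4
tcp_pos: [0.613, -0.0244, 0.0694]
ee_rot: [[1.0, -0.0, -0.001], [-0.0, -1.0, -0.0], [-0.001, 0.0, -1.0]]
wrist_force: [0.4, 0.2, -0.2]
gripper_width: 0.493
gripper_force: 30.0
```

```bash
python3 - <<'E'
from shot import *; from m1 import *
shot("w3"); p,h,i,W=world("w3")
print(np.array2string(W[100:300:15,319].round(4)))
cv2.imwrite("pics/w3c.png",p)
E
```

```text
t 7.4 tcp [ 0.613  -0.0244  0.0694] rot [[1.0, -0.0, -0.001], [-0.0, -1.0, -0.0], [-0.001, 0.0, -1.0]] w 42.9 F [ 0.4  0.2 -0.2] gf 30.0
[[ 7.084e-01 -2.450e-02 -3.000e-04]
 [ 6.998e-01 -2.450e-02 -1.000e-04]
 [ 6.911e-01 -2.450e-02  0.000e+00]
 [ 6.822e-01 -2.450e-02  1.000e-04]
 [ 6.743e-01 -2.450e-02  1.810e-02]
 [ 6.657e-01 -2.450e-02  1.760e-02]
 [ 6.569e-01 -2.450e-02  1.770e-02]
 [ 6.481e-01 -2.450e-02  1.870e-02]
 [ 6.366e-01 -2.450e-02  8.800e-03]
 [ 6.270e-01 -2.450e-02  9.400e-03]
 [ 6.347e-01 -2.450e-02  6.430e-02]
 [ 6.329e-01 -2.450e-02  8.030e-02]
 [ 6.254e-01 -2.450e-02  7.960e-02]
 [ 6.180e-01 -2.450e-02  7.960e-02]]
```

View pics/w3.png

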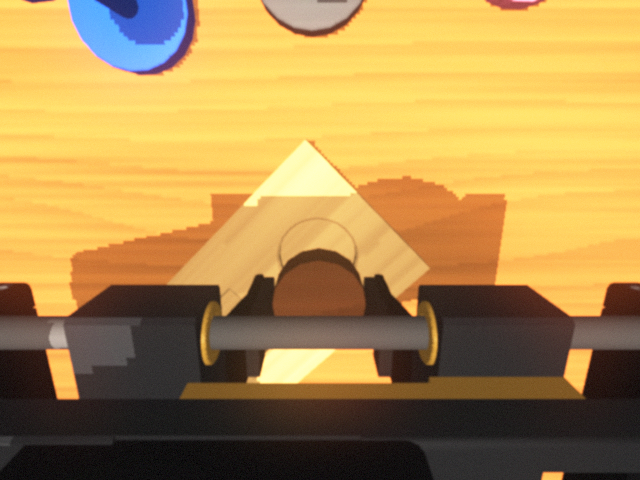

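The blank is held level, with its front edge at v≈250. The recess rim arc shows above it at (318,220). I'll fit both arcs.

```bash
cat > fit.py <<'E'
from m1 import *
from scipy.optimize import least_squares
def arc(P,rad,c0): # known-radius robust fit
    f=least_squares(lambda c:np.hypot(*(P-c).T)-rad,c0,loss="soft_l1",f_scale=.0005); return f.x.round(4),np.abs(f.fun).mean().round(5),len(P)
E
python3 - <<'E'
from fit import *
p,h,i,W=world("w3")
hole=[];bl=[]
for u in range(285,353,2):
    col=W[:,u,2]
    a=[v for v in range(200,300) if .006<col[v]<.0145]
    if a: hole.append(plane(i,u,a[0]-.5,.0165)[:2] if 0 else plane(i,u,a[0]-.5,.0145)[:2])
    b=[v for v in range(235,300) if col[v]>.076]
    if b: bl.append(plane(i,u,b[0]-.5,.0797)[:2])
print("hole",arc(np.array(hole),.024,[.614,-.0233])); print("blank",arc(np.array(bl),.022,[.613,-.0244]))
E
```

```text
hole (array([ 0.6144, -0.0233]), np.float64(0.00013), 34)
blank (array([ 0.6138, -0.0245]), np.float64(0.00062), 34)
```

Request:
play_rows(commands="0.02 0.04 -0.2 0 0 0;0 0 -0.4 0 0 0;0 0 -0.4 0 0 0;0 0 -0.25 0 0 0;0 0 -0.15 0 0 0;0 0 -0.1 0 0 0;0 0 -0.08 0 0 0;0 0 -0.06 0 0 0;0 0 0 0 0 0;0 0 0 0 0 0")

```text
time_s: 8.45
tcp_pos: [0.6141, -0.0222, 0.0205]
ee_rot: [[1.0, 0.001, 0.0], [0.001, -1.0, 0.0], [0.0, -0.0, -1.0]]
wrist_force: [0.1, 0.0, -0.2]
gripper_width: 0.497
gripper_force: 30.0
```

Request:
play_rows(commands="0 0 -0.02 0 0 0;0 0 -0.02 0 0 0;0 0 -0.02 0 0 0;0 0 0 0 0 0;0 0 0 0 0 0")

```text
time_s: 8.95
tcp_pos: [0.6142, -0.0222, 0.0195]
ee_rot: [[1.0, 0.002, 0.001], [0.002, -1.0, -0.0], [0.001, 0.0, -1.0]]
wrist_force: [-2.3, 1.4, 5.6]
gripper_width: 0.496
gripper_force: 30.0
```

The contact height matches the recess floor (expected TCP z 0.0197), so I'll release and rise.

Request:
play_rows(commands="0 0 0 0 0 0;0 0 0 0 0 0;0 0 0 0 0 0;0 0 0 0 0 0;0 0 0.1 0 0 0;0 0 0.5 0 0 0;0 0 1 0 0 0;0 0 1 0 0 0;0 0 1 0 0 0;0 0 0.6 0 0 0;0 0 0 0 0 0;0 0 0 0 0 0", grip=87)

```text
time_s: 10.15
tcp_pos: [0.6135, -0.0223, 0.1442]
ee_rot: [[1.0, 0.001, -0.001], [0.001, -1.0, 0.0], [-0.001, -0.0, -1.0]]
wrist_force: [0.3, -0.7, -0.4]
gripper_width: 1.003
gripper_force: 0.0
```

```bash
python3 - <<'E'
from shot import *; from m1 import *
shot("w4"); p,h,i,W=world("w4")
q0=(W[...,2]>.025)&(W[...,2]<.036)&(abs(W[...,0]-.614)<.04)&(abs(W[...,1]+.023)<.04)
for s,c,q in blobs(q0,200):
    X=W[cv2.erode(q.astype(np.uint8),np.ones((5,5)))>0]; A=np.c_[X[:,:2]-X[:,:2].mean(0),np.ones(len(X))]; f=np.linalg.lstsq(A,X[:,2],rcond=None)[0]
    print("blank",s,c,"plane tilt deg",np.degrees(f[:2]).round(2),"z",f[2].round(4),circ(q,i,.03))
E
```

```text
t 10.15 tcp [ 0.6135 -0.0223  0.1442] rot [[1.0, 0.001, -0.001], [0.001, -1.0, 0.0], [-0.001, -0.0, -1.0]] w 87.3 F [ 0.3 -0.7 -0.4] gf 0.0
blank [ 291  205   56   54 2297] [318.42098389 231.96647801] plane tilt deg [-0.01  0.03] z 0.0298 ([array([614.5, -21.7]), np.float64(22.1)], [array([614.5, -21.8]), array([43.2, 43.9]), np.float64(90.3)])
```

The blank is seated: top at z 0.0298 (expected 0.030), level, centre (0.6145, -0.0218). Next is a hover over the smaller black loupe.

Request:
play_rows(commands="-0.2 0.4 0.1 0 0 0.2;-0.36 0.9 0.12 0 0 0.38;-0.36 0.9 0.12 0 0 0.38;-0.36 0.9 0.12 0 0 0.38;-0.36 0.9 0.12 0 0 0.38;-0.36 0.9 0.12 0 0 0.38;-0.36 0.9 0.12 0 0 0.38;-0.36 0.9 0.12 0 0 0.38;-0.36 0.9 0.12 0 0 0.38;-0.36 0.9 0.12 0 0 0.38;-0.36 0.9 0.12 0 0 0.38;-0.36 0.6 0.1 0 0 0.3;-0.2 0.3 0 0 0 0;0 0 0 0 0 0;0 0 0 0 0 0")

```text
time_s: 11.7
tcp_pos: [0.4828, 0.2863, 0.186]
ee_rot: [[0.798, 0.602, -0.001], [0.602, -0.798, -0.001], [-0.001, 0.0, -1.0]]
wrist_force: [1.0, -1.0, -0.6]
gripper_width: 0.995
gripper_force: 0.0
```

```bash
python3 - <<'E'
from shot import *; from m1 import *
p,d,i,s=shot("w5"); p,h,i,W=world("w5"); print("j",s["joints"].round(1))
q0=(W[...,2]>.006)&(W[...,2]<.03)&(h[...,2]<110)&(abs(W[...,0]-.5)<.12)&(abs(W[...,1]-.3)<.12)
for s,c,q in blobs(q0,150):
    X=W[q]; r_=cv2.minAreaRect((X[:,:2]*1000).astype(np.float32)); print(s,c.round(1),X.mean(0).round(4),np.percentile(X[:,2],[10,50,90]).round(4),np.round(r_[0],1),np.round(r_[1],1),round(r_[2],1))
E
```

```text
t 11.7 tcp [0.4828 0.2863 0.186 ] rot [[0.798, 0.602, -0.001], [0.602, -0.798, -0.001], [-0.001, 0.0, -1.0]] w 86.6 F [ 1.  -1.  -0.6] gf 0.0
j [ 47.2  17.6 -11.7   0.  -60.7  79.8]
[ 312  193   16   90 1291] [319.4 240.2] [0.4658 0.2729 0.0177] [0.0167 0.0177 0.0187] [467.  273.7] [88.2 14.7] 37.1
```

View pics/w5.png

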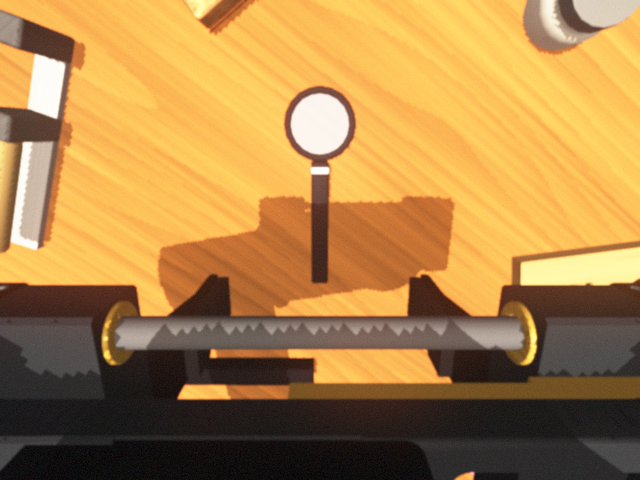

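The wrist view shows the loupe ring at (320,123) and its handle from v=165 to v=283 at u≈320, aligned with the tool.

```bash
cat > lens.py <<'E'
from fit import *
def lens(tag,ztop,c0,box):
    p,h,i,W=world(tag)
    dark=roi(h[...,2]<110,*box); m=max(blobs(dark,60),key=lambda b:b[0][4])[2]
    ct=max(cv2.findContours(m.astype(np.uint8),0,1)[0],key=cv2.contourArea)[:,0]
    P=np.array([plane(i,*q,ztop)[:2] for q in ct.astype(float)])
    k=abs(np.hypot(*(P-c0).T)-.032)<.012; f=arc(P[k],.0317,c0); 
    k=abs(np.hypot(*(P-f[0]).T)-.032)<.003; return arc(P[k],.0317,f[0]),cv2.minEnclosingCircle((P[k]*1000).astype(np.float32)),np.median(W[m][:,2])
if __name__=="__main__":
    print(lens("w5",.014,np.array([.548,.335]),(275,75,365,162)))
E
python3 lens.py
```

```text
Traceback (most recent call last):
  File "lens.py", line 10, in <module>
    print(lens("w5",.014,np.array([.548,.335]),(275,75,365,162)))
          ~~~~^^^^^^^^^^^^^^^^^^^^^^^^^^^^^^^^^^^^^^^^^^^^^^^^^^
  File "lens.py", line 4, in lens
    dark=roi(h[...,2]<110,*box); m=max(blobs(dark,60),key=lambda b:b[0][4])[2]
                                   ~~~^^^^^^^^^^^^^^^^^^^^^^^^^^^^^^^^^^^^^
ValueError: max() iterable argument is empty
```

```bash
python3 - <<'E'
from m1 import *
p,h,i,W=world("w5")
for u in list(range(278,300,2))+[320,340,346,350,354,358]: print(u,p[123,u],h[123,u],W[123,u].round(4))
E
```

```text
278 [102 208 254] [ 21 153 254] [0.5286 0.3676 0.0006]
280 [103 208 255] [ 21 152 255] [0.5297 0.3661 0.0009]
282 [ 97 207 255] [ 21 158 255] [ 5.308e-01  3.648e-01 -3.000e-04]
284 [ 70 125 217] [ 11 173 217] [0.5323 0.3621 0.0127]
286 [ 65  79 131] [  6 128 131] [0.5334 0.3606 0.0141]
288 [ 67  77 126] [  5 119 126] [0.5344 0.3593 0.0127]
290 [137 144 182] [  5  63 182] [0.5355 0.3579 0.013 ]
292 [235 242 252] [ 12  17 252] [0.5365 0.3567 0.0092]
294 [238 245 253] [ 14  15 253] [0.5376 0.3553 0.0094]
296 [240 246 253] [ 14  13 253] [0.5386 0.3539 0.0088]
298 [238 246 253] [ 16  15 253] [0.5397 0.3525 0.0091]
320 [238 245 252] [ 15  14 252] [0.5515 0.3368 0.0098]
340 [240 246 252] [ 15  12 252] [0.5623 0.3225 0.0084]
346 [239 247 253] [ 17  14 253] [0.5655 0.3183 0.0094]
350 [ 80  91 129] [  7  97 129] [0.5673 0.3156 0.0136]
354 [ 59  79 133] [  8 142 133] [0.5694 0.3128 0.0141]
358 [ 89 189 253] [ 18 165 253] [ 5.727e-01  3.091e-01 -5.000e-04]
```

```bash
cat > lens.py <<'E'
from fit import *
def lens(tag,zlo,ztop,c0,rmax=.045):
    p,h,i,W=world(tag)
    m=max(blobs((W[...,2]>zlo)&(W[...,2]<ztop+.006)&(np.hypot(W[...,0]-c0[0],W[...,1]-c0[1])<rmax),60),key=lambda b:b[0][4])[2]
    ct=max(cv2.findContours(m.astype(np.uint8),0,1)[0],key=cv2.contourArea)[:,0]
    P=np.array([plane(i,*q,ztop)[:2] for q in ct.astype(float)])
    f=arc(P,.032,c0); k=abs(np.hypot(*(P-f[0]).T)-.032)<.002; f=arc(P[k],.032,f[0])
    g=np.hypot(W[...,0]-f[0][0],W[...,1]-f[0][1])<.018; X=W[g]; ok=abs(X[:,2]-np.median(X[:,2]))<.006; X=X[ok]
    A=np.c_[X[:,:2]-f[0],np.ones(len(X))]; s=np.linalg.lstsq(A,X[:,2],rcond=None)[0]
    return f,"glass top z",s[2].round(4),"tilt",np.degrees(s[:2]).round(2)
if __name__=="__main__":
    print(lens("w5",.006,.014,np.array([.5505,.337])))
E
python3 lens.py
```

```text
((array([0.5497, 0.3362]), np.float64(0.00078), 192), 'glass top z', np.float64(0.0093), 'tilt', array([-0.02,  0.01]))
```

Request:
play_rows(commands="0.07 0.05 -0.3 0 0 0;0.06 0.05 -0.8 0 0 0;0 0 -1 0 0 0;0 0 -1 0 0 0;0 0 -1 0 0 0;0 0 -0.9 0 0 0;0 0 -0.5 0 0 0;0 0 -0.3 0 0 0;0 0 -0.15 0 0 0;0 0 -0.1 0 0 0;0 0 0 0 0 0;0 0 0 0 0 0")

```text
time_s: 12.95
tcp_pos: [0.4875, 0.2901, 0.0058]
ee_rot: [[0.798, 0.602, 0.001], [0.602, -0.798, 0.001], [0.002, -0.0, -1.0]]
wrist_force: [0.5, 0.1, -0.5]
gripper_width: 1.001
gripper_force: 0.0
```

Request:
play_rows(commands="-0.02 -0.02 -0.07 0 0 0;0 0 0 0 0 0;0 0 0 0 0 0")

```text
time_s: 13.25
tcp_pos: [0.4865, 0.2892, 0.0032]
ee_rot: [[0.798, 0.602, 0.0], [0.602, -0.798, 0.0], [0.0, -0.0, -1.0]]
wrist_force: [0.0, 0.3, -0.2]
gripper_width: 1.006
gripper_force: 0.0
```

Request:
play_rows(commands="0 0 0 0 0 0;0 0 0 0 0 0;0 0 0 0 0 0;0 0 0 0 0 0;0 0 0 0 0 0;0 0 0 0 0 0;0 0 0 0 0 0;0 0 0 0 0 0;0 0 0 0 0 0;0 0 0 0 0 0", grip=0)

```text
time_s: 14.25
tcp_pos: [0.4865, 0.2891, 0.003]
ee_rot: [[0.798, 0.602, -0.0], [0.602, -0.798, -0.0], [-0.0, 0.0, -1.0]]
wrist_force: [0.0, -0.7, -0.1]
gripper_width: 0.179
gripper_force: 30.0
```

Request:
play_rows(commands="0 0 0.1 0 0 0;0 0 0.3 0 0 0;0 0 0.6 0 0 0;0 0 0.8 0 0 0;0 0 0.8 0 0 0;0 0 0.6 0 0 0;0 0 0.4 0 0 0;0 0 0.2 0 0 0;0 0 0 0 0 0;0 0 0 0 0 0;0 0 0 0 0 0")

```text
time_s: 15.35
tcp_pos: [0.4859, 0.2887, 0.1158]
ee_rot: [[0.798, 0.602, -0.002], [0.602, -0.798, -0.002], [-0.002, 0.0, -1.0]]
wrist_force: [-0.4, 0.1, -1.2]
gripper_width: 0.178
gripper_force: 30.0
```

```bash
python3 - <<'E'
from shot import *; from lens import *
p,d,i,s=shot("w6"); T=s["tcp_pos"]; c=T[:2]+.08*s["ee_rot"][:2,0]; print("exp",c)
print(lens("w6",T[2]-.02,T[2]+.011,c)); print(s["moment"].round(3))
E
```

```text
t 15.35 tcp [0.4859 0.2887 0.1158] rot [[0.798, 0.602, -0.002], [0.602, -0.798, -0.002], [-0.002, 0.0, -1.0]] w 15.5 F [-0.4  0.1 -1.2] gf 30.0
exp [0.54982318 0.33682725]
((array([0.5489, 0.3361]), np.float64(0.0008), 409), 'glass top z', np.float64(0.1218), 'tilt', array([-0.15, -0.11]))
[-0.151  0.003  0.071]
```

The loupe is held level. I'll carry it over the blank gently.

Request:
play_rows(commands="0.06 -0.3 0 0 0 0;0.11 -0.6 0 0 0 0;0.165 -0.9 0 0 0 0;0.165 -0.9 0 0 0 0;0.165 -0.9 0 0 0 0;0.165 -0.9 0 0 0 0;0.165 -0.9 0 0 0 0;0.165 -0.9 0 0 0 0;0.165 -0.9 0 0 0 0;0.165 -0.9 0 0 0 0;0.165 -0.9 0 0 0 0;0.165 -0.9 0 0 0 0;0.165 -0.9 0 0 0 0;0.11 -0.6 0 0 0 0;0.07 -0.4 0 0 0 0;0.025 -0.13 0 0 0 0;0 0 0 0 0 0;0 0 0 0 0 0")

```text
time_s: 17.2
tcp_pos: [0.552, -0.0684, 0.1169]
ee_rot: [[0.798, 0.603, -0.0], [0.603, -0.798, 0.0], [-0.0, -0.0, -1.0]]
wrist_force: [-0.0, -0.3, -0.6]
gripper_width: 0.184
gripper_force: 30.0
```

Request:
play_rows(commands="0 0 -0.1 0 0 0;0 0 -0.2 0 0 0;0 0 -0.25 0 0 0;0 0 -0.2 0 0 0;0 0 -0.15 0 0 0;0 0 -0.1 0 0 0;0 0 0 0 0 0;0 0 0 0 0 0;0 0 0 0 0 0;0 0 0 0 0 0")

```text
time_s: 18.2
tcp_pos: [0.5524, -0.0688, 0.0873]
ee_rot: [[0.798, 0.602, 0.001], [0.602, -0.798, 0.0], [0.001, 0.0, -1.0]]
wrist_force: [-0.4, -0.9, -0.7]
gripper_width: 0.183
gripper_force: 30.0
```

```bash
cat > chk.py <<'E'
import sys
from shot import *; from lens import *
tag=sys.argv[1]
p,d,i,s=shot(tag); T=s["tcp_pos"]; c=T[:2]+.079*s["ee_rot"][:2,0]
print(lens(tag,T[2]-.02,T[2]+.011,c)); print(s["joint_velocities"].round(2))
p,h,i,W=world(tag)
q=(W[...,2]>.088)&(W[...,2]<.098)&(np.hypot(W[...,0]-.774,W[...,1]+.028)<.03); print("disc",q.sum(),np.median(W[q],0) if q.any() else "")
for n in ("board",): 
    q=(abs(W[...,2]-.018)<.003)&(np.hypot(W[...,0]-.586,W[...,1]-.005)<.06); print("board z",q.sum(),np.median(W[q][:,2]))
E
python3 chk.py w7
```

```text
t 18.2 tcp [ 0.5524 -0.0688  0.0873] rot [[0.798, 0.602, 0.001], [0.602, -0.798, 0.0], [0.001, 0.0, -1.0]] w 15.9 F [-0.4 -0.9 -0.7] gf 30.0
((array([ 0.6154, -0.0213]), np.float64(0.00081), 426), 'glass top z', np.float64(0.0935), 'tilt', array([-0.02,  0.06]))
[-0.01  0.04 -0.01 -0.02 -0.04 -0.03]
disc 0 
board z 10491 0.01775929977355467
```

View pics/w7.png

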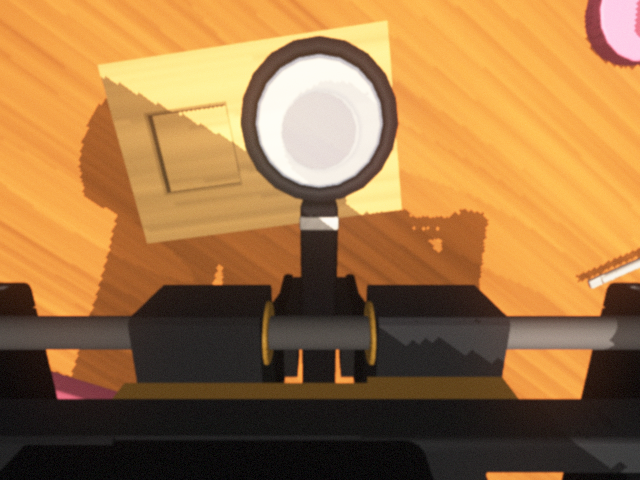

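The blank shows as the darker disc at (320,128), under the glass at (320,120). What's left is a small trim: about 1 mm sideways and 1.6 mm down.

Request:
play_rows(commands="-0.015 -0.01 -0.025 0 0 0;-0.015 -0.01 -0.025 0 0 0;0 0 0 0 0 0;0 0 0 0 0 0;0 0 0 0 0 0;0 0 0 0 0 0;0 0 0 0 0 0;0 0 0 0 0 0;0 0 0 0 0 0;0 0 0 0 0 0")

```text
time_s: 19.25
tcp_pos: [0.5513, -0.0694, 0.0855]
ee_rot: [[0.798, 0.602, 0.0], [0.602, -0.798, -0.0], [-0.0, 0.0, -1.0]]
wrist_force: [-0.2, 0.4, 0.4]
gripper_width: 0.18
gripper_force: 30.0
```

```bash
python3 chk.py w8 && python3 chk.py w9 && python3 - <<'E'
from shot import *; from m1 import *
shot("s1","scene"); p,h,i,W=world("s1")
q=(W[...,2]>.08)&(W[...,2]<.1)&(np.hypot(W[...,0]-.774,W[...,1]+.028)<.025)&(h[...,1]>100); print("disc scene",q.sum(),np.percentile(W[q][:,2],[25,50,75,90]).round(4),np.median(W[q],0).round(3))
E
```

```text
t 19.25 tcp [ 0.5513 -0.0694  0.0855] rot [[0.798, 0.602, 0.0], [0.602, -0.798, -0.0], [-0.0, 0.0, -1.0]] w 15.6 F [-0.2  0.4  0.4] gf 30.0
((array([ 0.6143, -0.0218]), np.float64(0.00082), 428), 'glass top z', np.float64(0.0916), 'tilt', array([-0.12, -0.07]))
[ 0.1   0.13 -0.01 -0.05  0.   -0.01]
disc 0 
board z 10816 0.01776539500026074
t 19.3 tcp [ 0.5513 -0.0693  0.0854] rot [[0.798, 0.602, -0.0], [0.602, -0.798, -0.0], [-0.0, 0.0, -1.0]] w 16.0 F [-1.   0.1 -1.2] gf 30.0
((array([ 0.6143, -0.0218]), np.float64(0.00082), 428), 'glass top z', np.float64(0.0917), 'tilt', array([-0.19,  0.02]))
[-0.07  0.    0.07 -0.    0.07 -0.02]
disc 0 
board z 10803 0.017775031092263027
t 19.35 tcp [ 0.5513 -0.0693  0.0854] rot [[0.798, 0.602, -0.0], [0.602, -0.798, 0.0], [-0.0, -0.0, -1.0]] w 15.7 F [-0.4  0.6 -1.4] gf 30.0
disc scene 96 [0.0914 0.0927 0.0942 0.0947] [ 0.78  -0.027  0.093]
```

```bash
python3 -c "
from station import r
print(r.finish_job())"
```

```text
the job is handed in; nothing more can be done
None
```

The round blank is seated level on the recess floor, and the loupe is held level over its middle with the glass at about 89.5 mm, against the collar's measured 89.6 mm; the job was handed in at about 19 s, with no verdict returned.

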